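# Close up a survey tripod leg: release the eccentric clamp, push the leg home, clamp it

### The job

One leg of the folded surveying tripod on the bench is still part way out and clamped. Swing its eccentric clamp lever fully out so that the leg is free, push the leg in until it is fully home, then swing the lever all the way back to clamp the leg again. Do it with light fingertip pushes: take nothing between the fingers, leave the tripod lying where it is in its cradle, and do not disturb the other things on the bench.

Things in the scene. Friction and masses are not known exactly. Their poses are not given: they have to be found in the camera images.
- tripod: Folded tripod, 1.0 m long, 5.5 kg, loose in its cradle. z up, y along the legs from the feet towards the round orange head, x across them, away from the robot (give or take yaw). Origin 36 mm above the bench, under the bundle, beside the clamp pivot. The leg in question is the uppermost of three; the two lower ones are home already.
- cradle: Plywood cradle fixed to the bench, 190 mm wide, with two padded saddles and an end board that the tripod's head backs on to, so a push along the leg towards the head does not shift the tripod. Axes as the tripod's; origin on the bench under the tripod's; it lies at y = 105 to 845 mm, clear of clamp and foot.
- clamp_pivot (a point): Upright pivot bolt of the eccentric clamp, on the robot's side of the leg: x = -36, y = 0, z = 126 mm in the tripod's frame. Does not move. Orange clamp casting round it: x = -61 to 41, y = -25 to 60 mm; its highest part, a bridge at y = 30 to 60 mm, 9 mm below this point. The sliding leg (aluminium, 26 mm wide, on x = 0) has its top face 18 mm below this point.
- lever (a joint): Angle of the black clamp lever, rad. 0: locked, along the leg, pointing to the foot, the eccentric's high side on the leg. Opens clockwise from above, towards the robot; leg free beyond 0.95; stop at 1.9, fully out, low side to the leg. Points along (-sin q, -cos q) in the tripod's x, y. Starts at 0 to 0.2, stays where left; under 10 N at the pad turns it either way.
- lever_tip (a point): Centre of the raised thumb pad at the lever's end, 80 mm from the pivot: 17 mm wide (its x), 20 mm long (its y), 32 mm high, 126 mm above the tripod's origin. Axes turn with the lever (-y points outward along it, -x is the way it opens). Its lower edge is 2 mm above the leg's top face; the space beside it above that face is free for a finger.
- leg (a joint): Travel of the uppermost leg, m. 0: fully home, its black rubber collar against the clamp casting; negative: still out by that much (starts 60 to 115 mm out). Moves along the tripod's y. Released, it slides with about 3 N and stays where it is left; clamped, 30 N do not shift it.
- tread_face (a point): Middle of the outer face of the foot tread, an orange plate 42 mm wide (x), 10 mm thick (y), at the leg's outer end: the face that looks away from the head, to be pushed along +y. 127 mm above the tripod's origin; the plate goes 19 mm up and 17 mm down from here to the foot. Outward are 13 mm of foot and a 55 mm spike, both lower. 117 mm from the pivot along y when home.
- tribrach: Green tribrach with three black foot screws, 116 mm across, 64 mm high, loose on the bench; origin at its underside. Leave alone.
- prism: Round yellow reflector prism lying face up, 72 mm across, 36 mm high, loose on the bench; origin at its underside. Leave alone.
- oil: Small white oil bottle with a red cap, 42 mm across, 115 mm high, loose on the bench; origin at its underside. Leave alone.
- driver: Screwdriver, 190 mm, lying loose on the bench. Leave alone.

How it is judged (in metres and radians):
On the way, in this order (a step that is already met when the one before it is completed fails the run):
1. the lever has been swung out (beyond 1.3 rad) with the leg still where it was (within 12 mm) (value of joint lever above 1.3 rad and distance of tread_face from where it was at the start of the episode below 0.012 m), for 0.1 s.
2. the leg has been pushed home (within 4 mm) with the clamp open (value of joint leg above -0.004 m and value of joint lever above 1 rad), for 0.2 s.
At the end, for the whole second after the job is handed in: The leg is home (within 4 mm of its stop), the lever is back in its locked position (below 0.3 rad), both at rest, the tripod within 15 mm of where it lay, and the other things within 30 mm of where they were (value of joint leg above -0.004 m and value of joint lever below 0.3 rad and velocity of joint leg between -0.01 and 0.01 m/s and velocity of joint lever between -0.1 and 0.1 rad/s and distance of tripod from where it was at the start of the episode below 0.015 m and distance of each of tribrach, prism, oil, driver from where it was at the start of the episode below 0.03 m); the robot touches nothing.
It fails at once if the leg is driven along while its clamp is shut (lever below 0.5 rad, leg shifted by more than 12 mm, more than 12 mm out and moving faster than 30 mm/s) (distance of tread_face from where it was at the start of the episode above 0.012 m and value of joint lever below 0.5 rad and value of joint leg below -0.012 m and (velocity of joint leg above 0.03 m/s or velocity of joint leg below -0.03 m/s)).
It fails at once if the lever or the leg is taken between the fingers (the grasp point lies inside it) ((x of the grasp point in the frame of lever_tip between -0.006 and 0.006 m and y of the grasp point in the frame of lever_tip between -0.012 and 0.012 m and z of the grasp point in the frame of lever_tip between -0.018 and 0.015 m) or (x of the grasp point in the frame of lever_tip between -0.005 and 0.005 m and y of the grasp point in the frame of lever_tip between 0.01 and 0.065 m and z of the grasp point in the frame of lever_tip between -0.018 and -0.006 m) or (x of the grasp point in the frame of tread_face between -0.018 and 0.018 m and y of the grasp point in the frame of tread_face between 0.001 and 0.01 m and z of the grasp point in the frame of tread_face between -0.018 and 0.018 m) or (x of the grasp point in the frame of tread_face between -0.01 and 0.01 m and y of the grasp point in the frame of tread_face between -0.012 and 0.085 m and z of the grasp point in the frame of tread_face between -0.045 and -0.022 m)).
It fails at once if the tripod, its lever or its leg is pushed with more than 60 N (contact force between the fingers and tripod above 60 N).
It fails at once if the tripod is lifted, tipped or shifted by more than 15 mm (distance of tripod from where it was at the start of the episode above 0.015 m).
It fails at once if the tribrach, prism, oil bottle or screwdriver is moved by more than 30 mm (distance of any of tribrach, prism, oil, driver from where it was at the start of the episode above 0.03 m).
It also fails if it takes over 64 s, if anything falls off the work surface, if the arm or the gripper's body presses on something with over 40 N, if the wrist force passes 120 N, or if a joint passes its speed limit or range.

### The arm

A 7-joint arm with a two-finger parallel gripper is mounted at the origin on the work surface. World frame = base frame: x ahead of the robot, y to its left, z up, the work surface at z = 0. Lengths are in mm, angles in degrees, forces in N, time in s.
With the tool pointing down it reaches from about 400 to 850 mm from the base axis. Payload 10.4 kg.
Tool frame: the origin (TCP) lies between the finger pads; the fingertips stand 14 mm ahead of it and the grasp point (between the pads) lies 5 mm behind it; z points along the fingers, y is the direction in which the jaws open and shut (so a half turn about z gives the same grasp; the last joint's range is limited). The gripper opens to 87 mm and grips with 3 to 60 N. Pads are 19 mm wide; open, the fingers measure 117 mm over their backs; the gripper's body (75 mm by 190 mm) begins 51 mm behind the grasp point.
Start: joints at [-71.138, 19.034, -3.707, 83.658, 1.238, 77.344, -5.071], TCP at [215.356, 586.75, 212.276] pointing down, gripper open.
Joint ranges: [-148.97, 148.97], [-28.65, 121.19], [-84.17, 76.75], [9.2, 138.47], [-72.65, 252.65], [3.7, 117.97], [-149.18, 149.18]. Speed limits (degrees/s): [127.2, 127.2, 159.86, 159.86, 180, 180, 180].

### API

Orientations are given as [roll, pitch, yaw] about the fixed x, y, z axes, in that order (R = Rz(yaw) Ry(pitch) Rx(roll)).
In Python, from bench import status, vision, bot gives the robot as it stands.
- The arm moves only by the tool jog_arm, never from a script. Its argument "motion" is one flat list of numbers, 5 for each row, row after row: the shift along the tool's x, y, z in cm, then the turn about the tool's z in degrees, then the closure, from 0 (fully open) to 1 (shut). In form: [x, y, z, spin, claw, x, y, z, spin, claw, ...]. A call has 1 to 10 rows; each row is the pose to reach, as a shift and turn from the pose commanded when the call began, along the tool's axes at that moment; what a row does not reach only later rows make up. A row lasts 1/12 s, in which the tool goes at most 41.7 mm and 7.16 degrees, less where a joint would pass 70% of its speed; a pose out of reach is approached as far as the arm can. A call with a gripper value outside its range is refused whole. The fingers move at their own pace and stop on an object; "grip_force" is the grip in N (left out, the last holds). Time passes only in rows, so rows that repeat a pose let the fingers close. It gives the time, the measured TCP pose, the force and the opening at its end, in the units of the state.
- status.read_state(): the state, without advancing time (a new reading comes with each control period).
- vision.grab_frame(name): name is "side" or "top" or "wrist"; returns a dict with "color" (480x640x3 uint8, red, green, blue), "camera_matrix" (3x3 intrinsics, pixels), "distortion" ([k1, k2, p1, p2, k3] as OpenCV has them; the pictures are not rectified), "rvec" (rotation vector, rad) and "tvec" (3), from world to camera coordinates, as OpenCV has them; the wrist camera has in their place "tool_from_camera" (4x4, takes a point from camera to tool coordinates, whose origin is the TCP and whose axes are the flange's). Camera axes: x right, y down, z forward; pixel columns grow to the right and rows downward; lengths in mm; the calibration is good to about 2 mm. A picture is of the moment at which its call begins: read the wrist's pose just before it. There is no depth.
- bot.hand_in(): hands the job in, once; it reports no verdict.
The state is a dict: "clock": time; "q": joint angles; "qvel": joint speeds; "joint_efforts": joint torques, N m; "eef_pos": TCP position; "orientation": TCP orientation; "contact_force": force on the tool from outside, world axes, zero at the start; "wrist_torque": the same for the moment, N m; "width": finger opening in mm.
Only numpy, scipy, OpenCV 4.12 (cv2) and the standard library are available. Lean on these libraries where they do the work, as an engineer would, in place of code of your own. Each camera call takes 0.05 s, during which the arm holds its last target. There are 200 camera calls.

## Working session

There is one attempt and no reset: what is moved stays moved. The work goes in short steps, Python scripts to look and compute and a tool call to move; the robot and the scene stay as the last step left them, time stands still between calls to the robot, and variables do not carry over. Pictures are saved under pics/ and viewed, about 8 in all and at most 12, crops included, and the job is handed in when it is done.

Besides the shell and the picture viewer there is one more tool, called after "Request:" as name(argument=value, ...) on one line, values as JSON. jog_arm: Moves the arm, as the interface text tells. Its arguments: {"type":"object","properties":{"motion":{"type":"array"},"grip_force":{"type":"number"}},"required":["motion"]}

```bash
mkdir -p pics; cat > h.py <<'E'
import numpy as np, cv2
from scipy.spatial.transform import Rotation as R
from bench import status, vision, bot
def snap(n,f):
    s=status.read_state(); d=vision.grab_frame(n)
    cv2.imwrite('pics/'+f,d['color'][:,:,::-1])
    K=np.array(d['camera_matrix'],float);D=np.array(d['distortion'],float)
    if 'rvec' in d:
        Rc=cv2.Rodrigues(np.array(d['rvec'],float))[0];t=np.array(d['tvec'],float).ravel()
    else:
        T=np.array(d['tool_from_camera'],float);W=np.eye(4)
        W[:3,:3]=R.from_euler('xyz',s['orientation'],degrees=True).as_matrix();W[:3,3]=s['eef_pos']
        M=np.linalg.inv(W@T);Rc=M[:3,:3];t=M[:3,3]
    np.savez('pics/'+f+'.npz',K=K,D=D,R=Rc,t=t)
    return s
def ray(f,uv):
    c=np.load('pics/'+f+'.npz')
    p=cv2.undistortPoints(np.array([[uv]],float),c['K'],c['D']).ravel()
    return -c['R'].T@c['t'], c['R'].T@np.array([p[0],p[1],1])
def atz(f,uv,z):
    o,d=ray(f,uv); return (o+d*(z-o[2])/d[2]).round(1)
def proj(f,P):
    c=np.load('pics/'+f+'.npz')
    return cv2.projectPoints(np.array(P,float).reshape(-1,1,3),cv2.Rodrigues(c['R'])[0],c['t'],c['K'],c['D'])[0].reshape(-1,2).round(1)
E
python3 - <<'E'
from h import *
print(snap('top','top1.png'));snap('side','side1.png');snap('wrist','w1.png')
E
```

```text
{'clock': 0.0, 'q': array([-71.13841674,  19.07059605,  -3.70725296,  83.70786414,
         1.23951838,  77.34333376,  -5.07091928]), 'qvel': array([-0.01458788, -0.13579404, -0.05271394, -0.02388996, -0.05978203,
        0.01412943,  0.01757373]), 'joint_efforts': array([-8.57825171e-07, -6.23247957e+01,  2.47950840e-02, -3.89896095e+01,
       -6.13675243e-02,  3.97311745e-02,  1.05908082e-04]), 'eef_pos': array([215.23831399, 586.32499959, 211.45351016]), 'orientation': array([-1.79918315e+02,  5.72062687e-03,  1.59845168e+02]), 'contact_force': array([0.16433795, 0.12761074, 0.35350926]), 'wrist_torque': array([ 0.03383829,  0.01411991, -0.01216195]), 'width': 87.18125810412063}
```

View pics/top1.png

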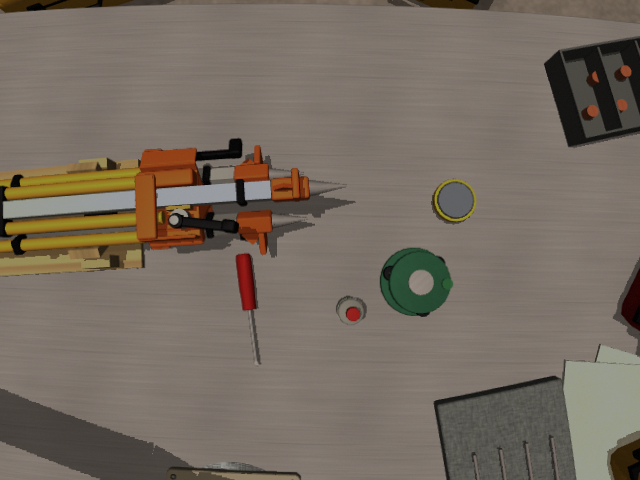

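View pics/side1.png

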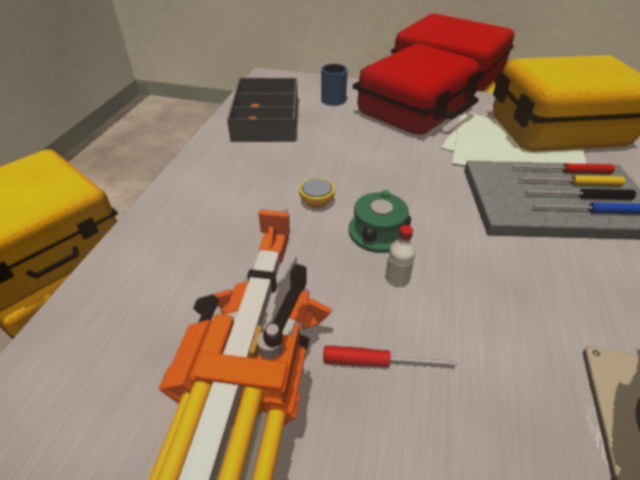

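```bash
python3 - <<'E'
from h import *
f='top1.png'
P=lambda n,uv,z:print(n,atz(f,uv,z))
P('pivot',(178,219),170);P('pad',(232,226),178)
P('legA',(20,205),144);P('legB',(262,190),144)
P('tread top outer L',(307,173),182);P('tread outer R',(308,198),182)
P('leg/tread collar',(240,191),144)
for n,uv,z in [('prism',(455,200),36),('trib',(417,282),40),('oil',(352,313),115),('dr1',(245,260),12),('dr2',(257,362),5)]:P(n,uv,z)
print(ray(f,(0,0))[0])
E
cat > /dev/null; python3 -c "
import cv2;a=cv2.imread('pics/top1.png')[130:270,130:360];cv2.imwrite('pics/c1.png',cv2.resize(a,None,fx=3.4,fy=3.4,interpolation=cv2.INTER_CUBIC))" --; python3 -c "
import cv2;a=cv2.imread('pics/top1.png')[130:270,130:360];cv2.imwrite('pics/c1.png',cv2.resize(a,None,fx=3.4,fy=3.4,interpolation=cv2.INTER_CUBIC))"
```

```text
pivot [529.2  58.1 170. ]
pad [520.3 -19.3 178. ]
legA [548.6 313.2 144. ]
legB [576.  -54.7 144. ]
tread top outer L [ 594.3 -119.6  182. ]
tread outer R [ 560.1 -121.7  182. ]
leg/tread collar [574. -23. 144.]
prism [ 584.4 -363.8   36. ]
trib [ 447.3 -300.    40. ]
oil [ 401.5 -189.   115. ]
dr1 [477.3 -13.9  12. ]
dr2 [304.7 -38.2   5. ]
[ 464.07613496 -134.34717017  823.57236571]
```

View pics/c1.png

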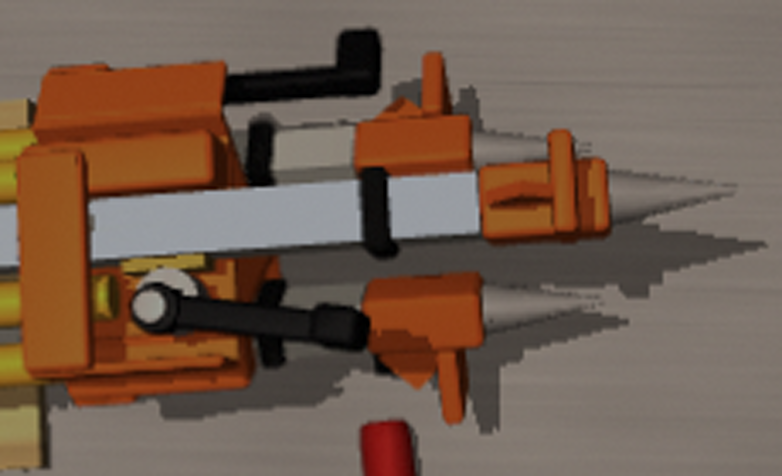

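View pics/w1.png

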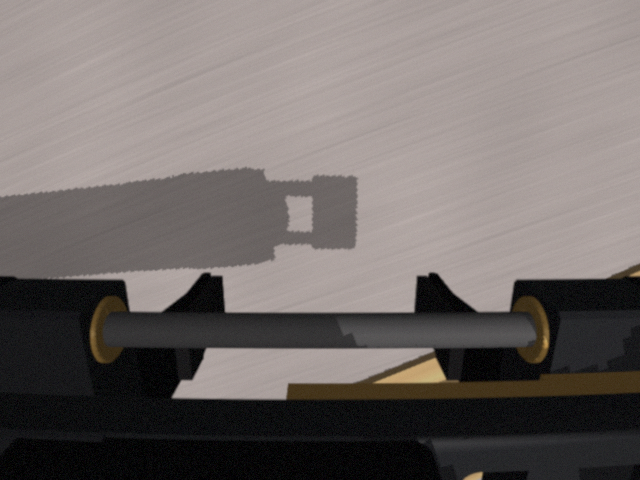

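The overhead picture gives a pivot near (178,219), a pad near (231,226) and the tread's outer face near (299,183). The lever is slightly open. The wrist frame shows only bench, because the tool is not over the tripod yet.

```bash
cat >> h.py <<'E'
YAW=np.radians(4.2); PIV=np.array([530.,58.])
def frame(): 
    ex=np.array([np.cos(YAW),np.sin(YAW)]);return ex,np.array([-ex[1],ex[0]])
def tw(x,y,z): # tripod-frame offset from pivot (x,y), world z
    ex,ey=frame();return np.array([*(PIV+x*ex+y*ey),z])
def wt(p):
    ex,ey=frame();d=np.array(p[:2])-PIV;return np.array([d@ex,d@ey]).round(1)
def shift(P,s=None):
    s=s or status.read_state();M=R.from_euler('xyz',s['orientation'],degrees=True).as_matrix()
    return (M.T@(np.array(P)-s['eef_pos'])/10).round(2)
E
python3 - <<'E'
from h import *
f='top1.png'
c=lambda x,y:(130+x/3.4,130+y/3.4)
for n,uv,z in [('padtop',c(340,327),178),('bolt',c(157,305),170),('tread outer top far',c(573,130),182),('tread outer top near',c(576,232),182),
 ('leg near L',c(90,257),144),('leg near R',c(470,233),144),('leg far L',c(90,198),144),('leg far R',c(470,172),144),('collar home side',c(362,170),150),('bridge near L',c(22,375),153),('bridge far L',c(18,150),153),('bridge far R',c(86,150),153)]:
    p=atz(f,uv,z);print(n,p,wt(p))
print(proj(f,[tw(0,0,170),tw(36,-100,144)]))
print('over pad', shift(tw(10,-80,260)))
E
```

```text
padtop [520.  -16.6 178. ] [-15.4 -73.7]
bolt [528.2  60.7 170. ] [-1.6  2.8]
tread outer top far [ 600.6 -107.9  182. ] [  58.3 -170.6]
tread outer top near [ 559.5 -110.2  182. ] [  17.1 -169.9]
leg near L [550.7  98.6 144. ] [23.6 39. ]
leg near R [563.9 -64.1 144. ] [  24.9 -124.3]
leg far L [576.2  99.9 144. ] [49.1 38.4]
leg far R [589.9 -63.3 144. ] [  50.9 -125.4]
collar home side [588.8 -18.3 150. ] [ 53.1 -80.4]
bridge near L [499.2 122.6 153. ] [-26.   66.7]
bridge far L [594.9 129.5 153. ] [70.  66.6]
bridge far R [595.2  99.7 153. ] [68.1 36.8]
[[178.1 218.4]
 [251.1 191.7]]
over pad [-51.96 -45.64  -4.78]
```

```bash
sed -i 's/YAW=.*/YAW=np.radians(4.6); PIV=np.array([530.8,62.5])/' h.py; python3 - <<'E'
from h import *
print(wt([520,-16.6]),wt([580,-109]),wt([583,-19]))
print(shift(tw(25,-80,270)), tw(25,-80,270))
E
```

```text
[-17.1 -78. ] [  35.3 -174.9] [ 45.5 -85.4]
[-53.29 -44.54  -5.78] [562.13538591 -15.23733717 270.        ]
```

Request:
jog_arm(motion=[-2,-2,-5.8,-6,1,-5,-4.5,-5.8,-12,1,-8,-7,-5.8,-18,1,-11,-9.5,-5.8,-24.8,1,-14,-12,-5.8,-24.8,1,-17,-14.5,-5.8,-24.8,1,-20,-17,-5.8,-24.8,1,-23,-19.5,-5.8,-24.8,1,-26,-22,-5.8,-24.8,1,-26.6,-22.2,-5.8,-24.8,1], grip_force=20)

```text
clock: 0.98
eef_pos: [392.1, 280.2, 270.6]
orientation: [-179.9, 0.1, -175.8]
contact_force: [0.3, -0.8, -0.4]
width: 28.5
```

```bash
python3 - <<'E'
from h import *
print(shift(tw(25,-80,270)))
E
```

```text
[-14.82 -30.69   0.11]
```

Request:
jog_arm(motion=[-1.6,-3.4,0,0,1,-3.2,-6.8,0,0,1,-4.8,-10.2,0,0,1,-6.4,-13.6,0,0,1,-8,-17,0,0,1,-9.6,-20.4,0,0,1,-11.2,-23.8,0,0,1,-13,-27.2,0,0,1,-14.8,-30.7,0,0,1,-14.8,-30.7,0,0,1])

```text
clock: 1.82
eef_pos: [562.8, -15.2, 269.8]
orientation: [-179.8, 0.0, -175.9]
contact_force: [-0.1, -0.5, 0.4]
width: 0.1
```

```bash
python3 - <<'E'
from h import *
s=snap('wrist','w2.png');print(s['eef_pos'],s['orientation'],s['width'])
f='w2.png'
print(proj(f,[tw(0,0,170),tw(-17,-78,178),tw(36,-175,182),tw(36-21,-175,182),tw(36+21,-175,182),tw(49,-60,144),tw(23,-60,144)]))
E
```

```text
[562.78352649 -15.17056318 269.83518028] [-1.79783443e+02  1.39188860e-02 -1.75854077e+02] 0.14439822946060818
[[431.6 198. ]
 [322.1 176. ]
 [186.2 253. ]
 [183.3 224.3]
 [189.2 280.5]
 [344.8 252.9]
 [345.1 221.6]]
```

View pics/w2.png

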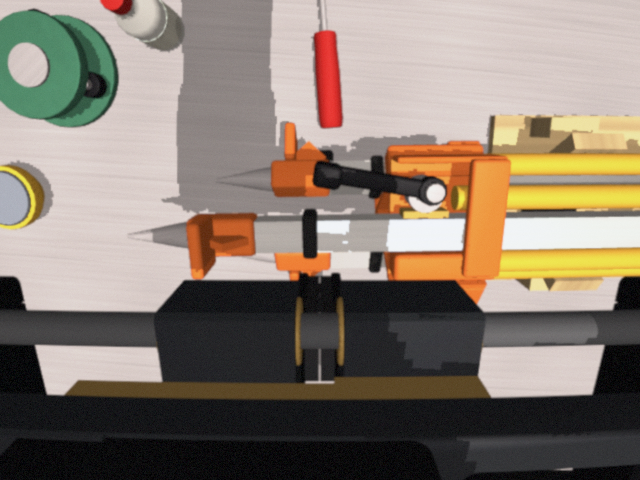

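```bash
sed -i 's/PIV=np.array.*/PIV=np.array([530.2,64.0])/' h.py; cat >> h.py <<'E'
def fing(q,side,gap,r=78,hx=9.5,hy=15):
    # finger centre, offset from pivot, tripod frame; side +1: pushes open, -1: pushes shut
    n=np.array([np.cos(q),-np.sin(q)])*side
    d=8.5+gap+hx*abs(n[0])+hy*abs(n[1])
    return r*np.array([-np.sin(q),-np.cos(q)])+d*n
def rows(pts,z):
    s=status.read_state()
    for p in pts: print(np.round(p,0),shift(tw(*p,z),s))
E
python3 - <<'E'
from h import *
rows([fing(.21,1,8)],168)
E
```

```text
[ 12. -82.] [ 1.33 -0.43 10.17]
```

Request:
jog_arm(motion=[0.7,-0.2,2,-0.4,1,1.3,-0.4,4,-0.4,1,1.3,-0.4,6,-0.4,1,1.3,-0.4,8,-0.4,1,1.3,-0.4,9.2,-0.4,1,1.3,-0.4,10.2,-0.4,1,1.3,-0.4,10.2,-0.4,1])

```text
clock: 2.45
eef_pos: [547.4, -11.7, 166.5]
orientation: [180.0, -0.2, -174.9]
contact_force: [-0.5, -0.0, -0.0]
width: 0.5
```

```bash
python3 - <<'E'
from h import *
rows([fing(q,1,-1) for q in np.arange(.2,1.9,.15)],168)
E
```

```text
[  4. -80.] [ 0.72 -0.34 -0.15]
[ -6. -81.] [ 1.76 -0.36 -0.14]
[-17. -79.] [ 2.83 -0.24 -0.14]
[-28. -77.] [ 3.9   0.05 -0.14]
[-39. -72.] [ 4.96  0.51 -0.13]
[-49. -66.] [ 5.97  1.15 -0.13]
[-58. -58.] [ 6.9   1.96 -0.13]
[-66. -48.] [ 7.7   2.95 -0.13]
[-73. -37.] [ 8.35  4.08 -0.13]
[-78. -24.] [ 8.81  5.33 -0.12]
[-80. -13.] [ 9.09  6.43 -0.12]
[-82.  -2.] [ 9.21  7.56 -0.12]
```

Request:
jog_arm(motion=[0.4,-0.3,-0.1,0,1,0.8,-0.4,-0.1,0,1,1.2,-0.4,-0.1,0,1,1.6,-0.4,-0.1,0,1,2.0,-0.3,-0.1,0,1,2.4,-0.3,-0.1,0,1,2.8,-0.2,-0.1,0,1])

```text
clock: 3.03
eef_pos: [520.2, -16.8, 169.4]
orientation: [180.0, 0.0, -175.0]
contact_force: [-0.9, 1.2, -0.9]
width: 0.5
```

```bash
python3 - <<'E'
from h import *
print(status.read_state()['contact_force'])
rows([fing(q,1,-1) for q in np.arange(.5,1.9,.15)],168)
E
```

```text
[-0.88733225  1.17739845 -0.88524636]
[-17. -79.] [0.07 0.03 0.14]
[-28. -77.] [1.15 0.32 0.14]
[-39. -72.] [2.21 0.78 0.14]
[-49. -66.] [3.22 1.41 0.14]
[-58. -58.] [4.15 2.23 0.14]
[-66. -48.] [4.95 3.21 0.14]
[-73. -37.] [5.6  4.34 0.14]
[-78. -24.] [6.06 5.59 0.14]
[-80. -13.] [6.34 6.69 0.14]
[-82.  -2.] [6.47 7.82 0.14]
```

Request:
jog_arm(motion=[0.6,0.2,0,0,1,1.15,0.3,0,0,1,1.7,0.55,0,0,1,2.2,0.8,0,0,1,2.7,1.1,0,0,1,3.2,1.4,0,0,1,3.7,1.8,0,0,1,4.15,2.2,0,0,1,4.15,2.2,0,0,1])

```text
clock: 3.78
eef_pos: [476.5, 2.4, 169.2]
orientation: [180.0, -0.0, -174.9]
contact_force: [-0.3, 0.2, -1.0]
width: 0.9
```

```bash
python3 - <<'E'
from h import *
rows([fing(q,1,-1) for q in np.arange(1.1,1.9,.15)],168)
snap('top','top2.png');a=cv2.imread('pics/top2.png')[100:310,100:380];cv2.imwrite('pics/c2.png',cv2.resize(a,None,fx=2.5,fy=2.5))
E
```

```text
[-58. -58.] [-0.04 -0.07  0.12]
[-66. -48.] [0.77 0.91 0.12]
[-73. -37.] [1.42 2.04 0.12]
[-78. -24.] [1.88 3.29 0.13]
[-80. -13.] [2.15 4.39 0.13]
[-82.  -2.] [2.28 5.52 0.13]
```

View pics/c2.png

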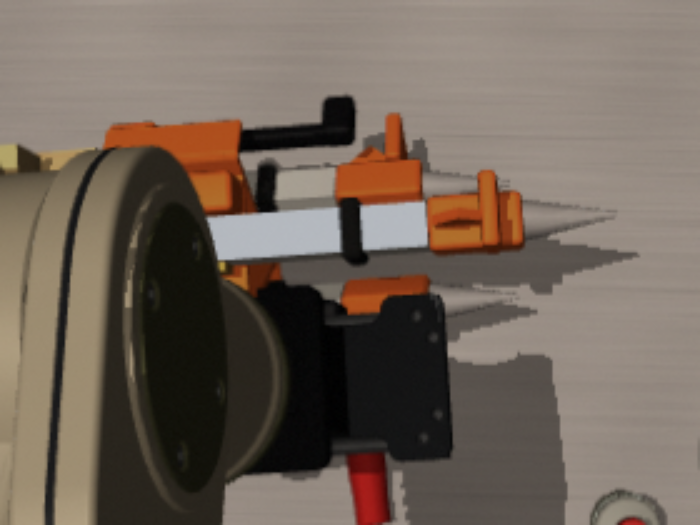

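Request:
jog_arm(motion=[0.4,0.4,0.1,0,1,0.8,0.9,0.1,0,1,1.1,1.5,0.1,0,1,1.4,2.0,0.1,0,1,1.7,2.7,0.1,0,1,1.9,3.3,0.1,0,1,2.1,3.9,0.1,0,1,2.2,4.5,0.1,0,1,2.3,5.0,0.1,0,1,2.3,5.4,0.1,0,1])

```text
clock: 4.67
eef_pos: [449.5, 53.9, 168.2]
orientation: [180.0, 0.0, -174.9]
contact_force: [0.2, -0.1, 0.2]
width: 0.4
```

```bash
python3 - <<'E'
from h import *
s=snap('wrist','w3.png');print(s['contact_force'],s['eef_pos'],wt(s['eef_pos']))
print(proj('w3.png',[tw(0,0,170)]+[tw(-80*np.sin(q),-80*np.cos(q),178) for q in (1.3,1.6,1.75,1.9)]))
E
```

```text
[ 0.22774574 -0.14578487  0.15019315] [449.48277119  53.93081557 168.24229898] [-81.3  -3.6]
[[324.6 428.3]
 [280.1 304.2]
 [331.9 298.8]
 [357.9 301.4]
 [382.8 307.5]]
```

View pics/w3.png

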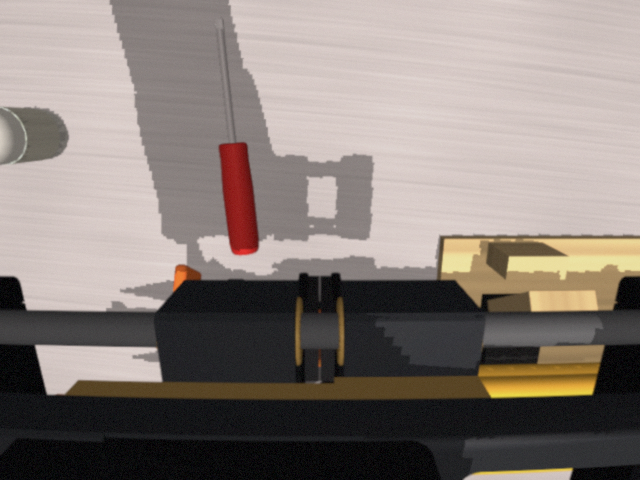

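Request:
jog_arm(motion=[0,0.2,0,0,1,0,0.4,0,0,1,0,0.4,0,0,1])

```text
clock: 4.97
eef_pos: [449.4, 57.4, 168.2]
orientation: [180.0, -0.0, -175.0]
contact_force: [-0.6, -0.2, 0.3]
width: 0.3
```

Request:
jog_arm(motion=[0,-1,0,0,1,0,-1.5,-3.5,0,1,0,-3,-7,0,1,-3,-6,-9,0,1,-6,-8.5,-9,0,1,-9,-11,-9,0,1,-11,-13,-9,0,1,-11,-13,-9,0,1])

```text
clock: 5.63
eef_pos: [572.5, -68.2, 257.3]
orientation: [-179.8, -0.0, -175.2]
contact_force: [-0.8, -1.3, 0.4]
width: 0.7
```

```bash
python3 - <<'E'
from h import *
f='w4.png';s=snap('wrist',f);print(s['eef_pos'],wt(s['eef_pos']))
print(proj(f,[tw(0,0,170)]+[tw(-80*np.sin(q),-80*np.cos(q),178) for q in (1.3,1.6,1.75,1.9)]+[tw(36,-175,182)]))
E
```

```text
[572.49965227 -68.18679457 257.28617113] [  31.6 -135.2]
[[517.1 194.6]
 [504.5  72.7]
 [542.2  68.9]
 [560.4  71.7]
 [577.4  77.4]
 [260.2 249.4]]
```

View pics/w4.png

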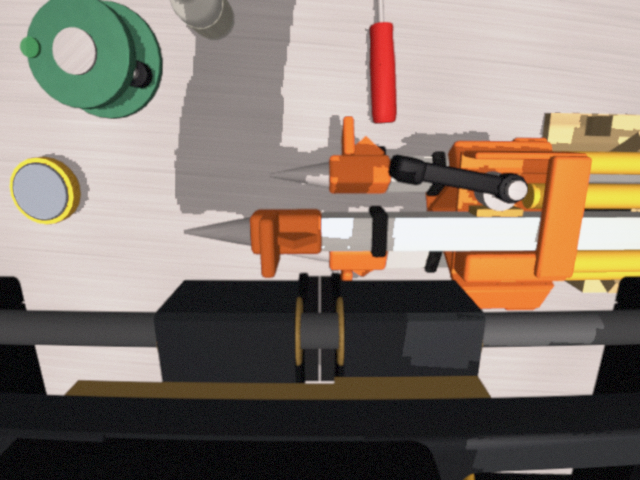

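The lever has not moved: its pad is still at (405,168) and the bolt at (515,188). I'll triangulate to find the height error.

```bash
python3 - <<'E'
from h import *
def tri(obs):
    A=np.zeros((3,3));b=np.zeros(3)
    for f,uv in obs:
        o,d=ray(f,uv);d/=np.linalg.norm(d);M=np.eye(3)-np.outer(d,d);A+=M;b+=M@o
    p=np.linalg.solve(A,b);return p.round(1),wt(p),[ (proj(f,p)[0]-uv).round(1) for f,uv in obs]
c=lambda x,y:(130+x/3.4,130+y/3.4)
print('pad',tri([('top1.png',c(340,327)),('w2.png',(326,174)),('side1.png',(299,272))]))
print('pad',tri([('w2.png',(326,174)),('side1.png',(299,272))]))
print('bolt',tri([('top1.png',c(155,305)),('w2.png',(434,190)),('side1.png',(272,334))]))
for z in (140,160,178):print(z,atz('w4.png',(405,168),z),atz('w2.png',(326,174),z),atz('top1.png',c(340,327),z))
print('driver end',tri([('top1.png',(245,257)),('w2.png',(328,125))]))
E
```

```text
pad (array([520.5, -14.5, 170.7]), array([-16. , -77.5]), [array([-0.5,  0.1]), array([-1. ,  1.5]), array([0.8, 0.2])])
pad (array([520.2, -13.7, 171.8]), array([-16.2, -76.7]), [array([0.1, 1.4]), array([0.8, 0.1])])
bolt (array([528.9,  67.3, 154.2]), array([-1. ,  3.4]), [array([-0.8,  0.5]), array([-1.5,  2.4]), array([1. , 0.2])])
140 [521.6  -8.9 140. ] [522.7 -13.2 140. ] [523.3  -9.7 140. ]
160 [520.  -13.3 160. ] [520.5 -13.7 160. ] [521.6 -13.3 160. ]
178 [518.7 -17.3 178. ] [518.6 -14.1 178. ] [520.  -16.6 178. ]
driver end (array([483.5, -11.9,  -1.6]), array([-52.6, -72. ]), [array([ 0.1, -0.4]), array([ 0.2, -0.7])])
```

```bash
python3 -c "
import cv2
a=cv2.imread('pics/side1.png')[180:420,150:360];cv2.imwrite('pics/c3.png',cv2.resize(a,None,fx=2.5,fy=2.5))"
```

```text
(no output)
```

View pics/c3.png

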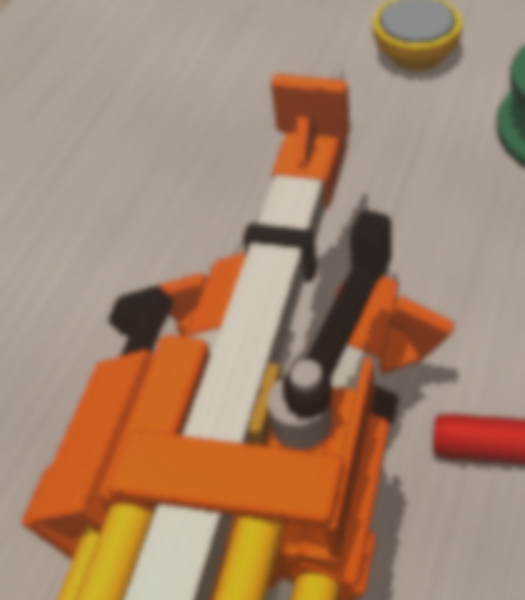

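```bash
python3 - <<'E'
from h import *
s=status.read_state();M=R.from_euler('xyz',s['orientation'],degrees=True).as_matrix()
snap('side','side2.png')
for f in('w4.png','side2.png'):
    print(f,proj(f,[s['eef_pos']+M@np.array(v) for v in ([0,0,14],[0,15,14],[0,-15,14],[0,0,0],[0,0,-56])]).tolist())
c=np.load('pics/w4.png.npz');print('cam in tool',M.T@(-c['R'].T@c['t']-s['eef_pos']),M.T@c['R'].T@[0,0,1])
a,b=[cv2.imread('pics/'+f).astype(int) for f in('side1.png','side2.png')]
d=np.abs(a-b).sum(2)[225:350,255:325];print('diff lever region',(d>60).sum(),d.max())
E
```

```text
w4.png [[323.0, 274.6], [352.2, 274.6], [293.9, 274.6], [323.3, 285.2], [324.6, 348.9]]
side2.png [[268.8, 192.7], [265.8, 200.4], [271.7, 185.3], [267.9, 183.1], [263.7, 141.0]]
cam in tool [  72.32963347   -1.5479658  -172.75554858] [-0.26662368 -0.00197989  0.96379868]
diff lever region 2213 186
```

View pics/side2.png

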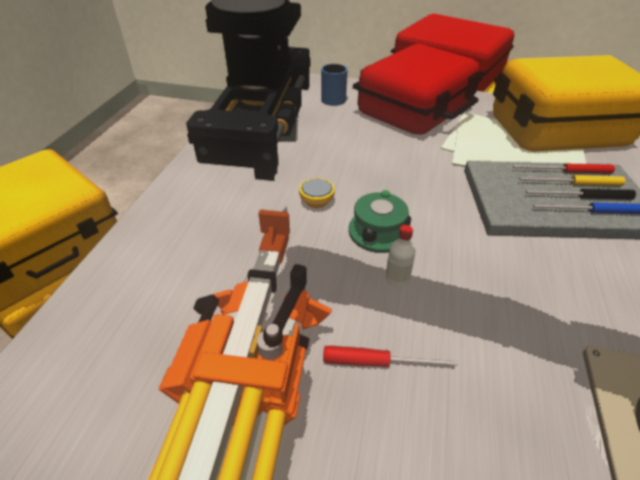

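```bash
python3 - <<'E'
from h import *
s=status.read_state();M=R.from_euler('xyz',s['orientation'],degrees=True).as_matrix()
def tri(obs):
    A=np.zeros((3,3));b=np.zeros(3)
    for f,uv in obs:
        o,d=ray(f,uv);d/=np.linalg.norm(d);Q=np.eye(3)-np.outer(d,d);A+=Q;b+=Q@o
    p=np.linalg.solve(A,b);return p.round(1),[(proj(f,p)[0]-uv).round(1) for f,uv in obs]
for uv in [(265,175),(258,172),(272,175)]:
    p,r=tri([('w4.png',(321,275)),('side2.png',uv)]);print(p,r,(M.T@(p-s['eef_pos'])).round(1))
g=cv2.imread('pics/side2.png',0)
for v in range(140,204,3): print(v,' '.join('%3d'%x for x in g[v,235:300:3]))
g=cv2.imread('pics/w4.png',0)
for v in range(262,300,3): print(v,' '.join('%3d'%x for x in g[v,285:360:3]))
E
```

```text
[568.6 -67.4 265.9] [array([ 0.4, 12.4]), array([4.6, 1.8])] [ 1.9 -2.6 -8.4]
[572.3 -66.8 268.2] [array([ 1.1, 22. ]), array([8.2, 3.1])] [ -1.8  -2.4 -10.7]
[563.8 -68.  268. ] [array([0.1, 4.2]), array([1.5, 0.6])] [  6.8  -2.8 -10.5]
140  28  25  28  30  28  29  30  30  31  30  30  32  33  30  45  66  72  74  71  71  97 173
143  27  27  27  27  27  26  26  28  27  28  29  29  31  30 103 173 174 172 173 174 174 179
146  27  26  28  28  26  27  27  28  28  29  30  30  30  32 116 182 179 179 182 181 178 177
149  28  29  28  28  28  28  30  29  30  30  29  29  31  31 109 179 178 179 180 177 178 177
152  30  30  30  29  29  28  30  30  28  30  36  35  31  32 102 178 177 178 178 177 176 176
155  31  31  30  30  29  29  30  30  31  36  45  45  35  32  81 175 178 178 178 177 176 177
158  31  31  31  31  30  31  29  31  31  33  43  46  36  33  70 174 176 177 175 176 177 178
161  31  31  33  31  31  31  31  31  32  32  33  35  34  34  61 172 173 174 175 175 177 178
164  37  34  33  33  32  31  33  33  34  33  32  34  33  34  66 171 172 173 173 174 176 176
167 153 142 138 123 104  88  62  3
[... 1813 characters left out ...]
  13  15  15  21  20  74  48  24  23  16   2   6  20  53  86  87  84 114 118
283  20  19  22  14  19  10   4  11  16  22  17  76  50  12  21  12  20   0  16  19  28  20  19  15  23
286  14  21  17  16  20  11  10  11  21  15  17  74  53  17  14  21   0   4  17  10  17  22  25  19  24
289  20  16  25  19  24   8   7  13   9  15  17  75  56  15  16  16   3   6  20  19  23  19  20  25  16
292  20  21  25  22  18  16  14  10  15  23  17  73  50  19  14   8   6  11  14  25  14  19  24  21  16
295  10  23  21  20  22  21  15   9  21  20  20  76  54  14  19  15  18  15   4  23  23  20  21  17  19
298  21  20  16  22  50  57   4  17  16  19  20  74  50  24  19  11  14  15  65  42  23  17  22  24  22
```

```bash
python3 - <<'E'
from h import *
from scipy.optimize import least_squares
c=lambda x,y:(130+x/3.4,130+y/3.4)
pts={'prism':((455,200),36,{'w4.png':(45,190)}),
'trib':((421,282),64,{'w4.png':(74,51)}),
'drv':((245,255),12,{'w4.png':(384,121),'w2.png':(328,125)}),
'bolt':(c(155,305),168,{'w4.png':(516,189),'w2.png':(434,190)}),
'pad':(c(340,327),178,{'w4.png':(405,168),'w2.png':(326,174)}),
'brFL':(c(86,150),153,{'w4.png':(538,277),'w2.png':(465,275)}),
'brNR':(c(86,372),153,{'w4.png':(553,154),'w2.png':(472,157)}),
'drvtip':((250,310),10,{'w4.png':(380,24),'w2.png':(322,32)})}
W={k:atz('top1.png',v[0],v[1]) for k,v in pts.items()}
for f in('w4.png','w2.png'):
    C=np.load('pics/'+f+'.npz');ks=[k for k in pts if f in pts[k][2]]
    P=np.array([W[k] for k in ks]);uv=np.array([pts[k][2][f] for k in ks],float)
    def res(x):
        Rn=C['R']@R.from_rotvec(x[3:]).as_matrix(); o=-C['R'].T@C['t']+x[:3]*1
        return np.r_[(cv2.projectPoints(P,cv2.Rodrigues(Rn)[0],-Rn@o,C['K'],C['D'])[0].reshape(-1,2)-uv).ravel(),x[3:]*200]
    r=least_squares(res,np.zeros(6),loss='soft_l1');print(f,r.x[:3].round(1),np.degrees(r.x[3:]).round(2),dict(zip(ks,r.fun[:2*len(ks)].reshape(-1,2).round(1).tolist())))
    print(np.abs(res(np.zeros(6))[:-3].reshape(-1,2)).round(1).tolist())
E
```

```text
w4.png [1.7 1.7 0.3] [ 0.44 -0.07 -0.06] {'prism': [-1.8, 0.6], 'trib': [1.5, 0.3], 'drv': [-3.1, -0.6], 'bolt': [-1.1, 0.6], 'pad': [1.5, 0.2], 'brFL': [-3.7, -0.1], 'brNR': [3.8, -1.1], 'drvtip': [0.6, -0.3]}
[[4.3, 2.3], [1.1, 1.6], [4.8, 0.3], [2.4, 2.1], [0.8, 2.2], [5.2, 0.8], [2.1, 0.4], [1.2, 0.7]]
w2.png [ 1.6 -3.2  0.5] [-0.25 -0.08  0.28] {'drv': [-0.0, 0.3], 'bolt': [-0.2, 1.8], 'pad': [-0.6, 0.1], 'brFL': [-2.5, -0.4], 'brNR': [4.5, -1.5], 'drvtip': [1.8, -0.0]}
[[1.3, 1.2], [3.2, 4.0], [3.9, 1.8], [5.5, 2.0], [2.0, 0.8], [0.9, 0.8]]
```

The side view disagrees with the spec: the real fingertips sit about 14 mm behind the reported TCP, not 14 mm ahead. My sweep therefore passed over the lever, so I'll go 28 mm lower.

```bash
python3 - <<'E'
from h import *
rows([(9,-80)],200);rows([(9,-80)],140)
E
```

```text
[  9 -80] [2.03 5.16 5.75]
[  9 -80] [ 2.02  5.17 11.75]
```

Request:
jog_arm(motion=[0.9,2.5,0,0,1,2,5.2,0,0,1,2,5.2,3,0,1,2,5.2,6,0,1,2,5.2,8,0,1,2,5.2,9.5,0,1,2,5.2,10.5,0,1,2,5.2,11.2,0,1,2,5.2,11.7,0,1,2,5.2,11.7,0,1])

```text
clock: 6.57
eef_pos: [545.5, -12.5, 141.0]
orientation: [180.0, -0.0, -174.9]
contact_force: [0.0, 0.5, -0.3]
width: 0.5
```

```bash
python3 - <<'E'
from h import *
s=status.read_state();print(wt(s['eef_pos']),s['contact_force'])
f='side3.png';snap('side',f)
a=cv2.imread('pics/'+f)[190:390,160:360];cv2.imwrite('pics/c4.png',cv2.resize(a,None,fx=3,fy=3))
rows([fing(q,1,-1,hy=12) for q in np.arange(.2,1.9,.15)],140)
E
```

```text
[  9.2 -77.4] [ 0.01021667  0.50863515 -0.26959432]
[  3. -80.] [ 0.62 -0.27  0.16]
[ -7. -80.] [ 1.7  -0.26  0.16]
[-18. -79.] [ 2.8  -0.1   0.16]
[-29. -76.] [3.89 0.22 0.16]
[-40. -71.] [4.96 0.73 0.16]
[-50. -64.] [5.96 1.41 0.16]
[-59. -55.] [6.86 2.26 0.16]
[-67. -45.] [7.64 3.28 0.16]
[-73. -34.] [8.25 4.43 0.16]
[-78. -21.] [8.66 5.69 0.16]
[-80. -10.] [8.9  6.78 0.16]
[-81.   1.] [8.98 7.89 0.16]
```

View pics/c4.png

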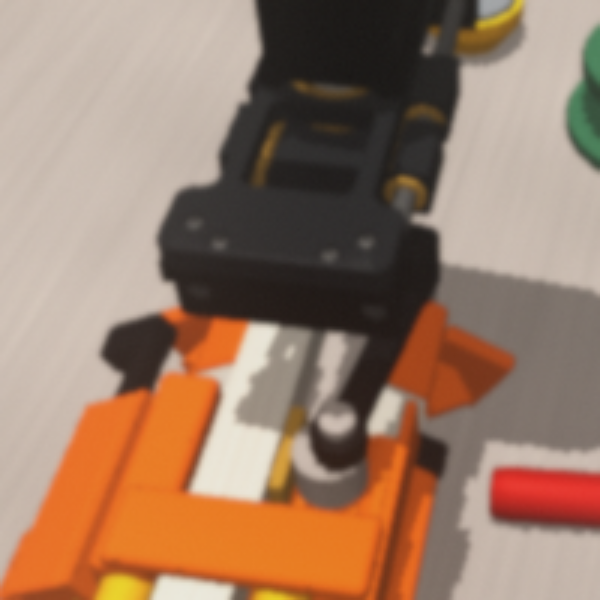

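The gripper body hides the fingertip here, but the casting and bolt are clear. I'll push gently.

Request:
jog_arm(motion=[0.4,-0.2,0.1,0,1,0.8,-0.3,0.1,0,1,1.2,-0.3,0.1,0,1,1.7,-0.3,0.1,0,1,2.1,-0.2,0.1,0,1])

```text
clock: 7.03
eef_pos: [526.9, -15.9, 141.5]
orientation: [180.0, 0.3, -174.9]
contact_force: [9.0, 2.4, -2.8]
width: 0.5
```

Request:
jog_arm(motion=[0.4,0.05,0,0,1,0.7,0.1,0,0,1])

```text
clock: 7.2
eef_pos: [519.7, -15.5, 141.6]
orientation: [180.0, 0.3, -174.9]
contact_force: [7.1, 2.7, 0.1]
width: 0.9
```

```bash
cat >> h.py <<'E'
def black(f,box,th=45):
    g=cv2.imread('pics/'+f,0)[box[1]:box[3],box[0]:box[2]];m=(g<th).astype(np.uint8)
    n,_,st,ce=cv2.connectedComponentsWithStats(m)
    return [(ce[i].round(1)+[box[0],box[1]],st[i,4]) for i in range(1,n) if st[i,4]>30]
E
python3 - <<'E'
from h import *
s=status.read_state();print(wt(s['eef_pos']),s['contact_force'],s['wrist_torque'])
f='side4.png';snap('side',f)
a,b=cv2.imread('pics/side3.png').astype(int),cv2.imread('pics/'+f).astype(int)
for g in(cv2.imread('pics/side3.png',0),cv2.imread('pics/'+f,0)):
    for v in range(290,336,6): print(v,' '.join('%3d'%x for x in g[v,255:330:4]))
    print()
rows([fing(q,1,-1,hy=12) for q in np.arange(.5,1.9,.15)],140)
E
```

```text
[-16.9 -78.4] [7.07683616 2.69434306 0.05418027] [ 0.53488756 -1.57057611 -0.09014108]
290  29  30  30  27  28  27  27  28  29  31  31  30  68 112 115 116 116 116 116
296  33  30  30  29  29  28  29  32  33  28  30  70  93  91 115 116 115 117 115
302 143 143 111 101 183 117  93  41  31  31  45  93  93  81  94  95 104 117 115
308 182 144  86 168 190 128  86  36  35  33  90  92  92  72  69  72  81  93  95
314 144 120  86 149 175 106  33  32  32  79  94  94  90  93  91  70  71  71  75
320 143  87 104 181 137  40  34  34 121 155 105  92  85  94  95  86  71  95 116
326 129  97 135 114 118 114  40  61 206 200 103 107  84  87  95 111 115 117 117
332 103 100  70 152 192 170  49 180 199 132  94  89 115 117 116 119 115 116 117

290  47  35  34  33  32  30  30  30  28  27  27  25  27  26  28  28  28  64 114
296  83  49  39  33  34  31  30  29  29  27  27  27  25  28  43  38  29 114 114
302 226 226 197  93 189 131 112  95  68  73  43  30  28  26  35  28  38 114 113
308 225 226 100 153 191 127 113  81  80  49  34  35  31  55  68  69  79  91  93
314 227 206  87 149 188 117 114  72  34  32  30  33  83  91  87  68  68  70  72
320 227 115  99 178 138 113  64  34  33  32  64  90  84  92  92  86  68  91 115
326 215 146 136 138 138 115  47  35  33 107 124 144  88  89  91 110 113 115 116
332 151 160  83 132 191 174  56  42 126 151  99 104 114 114 114 117 114 115 115

[-18. -79.] [ 0.12 -0.03  0.17]
[-29. -76.] [1.21 0.3  0.16]
[-40. -71.] [2.28 0.8  0.16]
[-50. -64.] [3.28 1.49 0.15]
[-59. -55.] [4.18 2.34 0.15]
[-67. -45.] [4.96 3.35 0.14]
[-73. -34.] [5.57 4.5  0.14]
[-78. -21.] [5.98 5.77 0.14]
[-80. -10.] [6.22 6.86 0.14]
[-81.   1.] [6.3  7.97 0.14]
```

Request:
jog_arm(motion=[0.6,0.1,0,0,1,1.2,0.3,0,0,1,1.75,0.55,0,0,1,2.3,0.8,0,0,1,2.8,1.15,0,0,1,3.3,1.5,0,0,1,3.75,1.9,0,0,1,4.2,2.35,0,0,1,4.6,2.85,0,0,1,5.0,3.35,0,0,1])

```text
clock: 8.08
eef_pos: [464.6, 13.4, 140.1]
orientation: [-180.0, -0.0, -175.0]
contact_force: [2.2, -0.8, 0.1]
width: 0.5
```

```bash
python3 - <<'E'
from h import *
s=status.read_state();print(wt(s['eef_pos']),s['contact_force'])
rows([fing(q,1,-1,hy=12) for q in np.arange(1.25,1.9,.15)],140)
E
```

```text
[-69.4 -45.2] [ 2.18021091 -0.84691389  0.13910603]
[-67. -45.] [-0.23 -0.02  0.01]
[-73. -34.] [0.38 1.14 0.01]
[-78. -21.] [0.8  2.4  0.01]
[-80. -10.] [1.03 3.49 0.01]
[-81.   1.] [1.12 4.6  0.01]
```

Request:
jog_arm(motion=[0.2,0.6,0,0,1,0.4,1.2,0,0,1,0.6,1.8,0,0,1,0.8,2.4,0,0,1,0.9,3.0,0,0,1,1.0,3.5,0,0,1,1.05,4.0,0,0,1,1.1,4.4,0,0,1,1.1,4.6,0,0,1])

```text
clock: 8.83
eef_pos: [450.2, 58.4, 140.2]
orientation: [180.0, 0.0, -174.9]
contact_force: [1.8, -1.0, 0.3]
width: 0.2
```

Request:
jog_arm(motion=[0,0.2,0,0,1,0,0.4,0,0,1])

```text
clock: 9.0
eef_pos: [450.0, 61.8, 140.3]
orientation: [180.0, 0.0, -175.0]
contact_force: [1.1, -1.2, 0.7]
width: 0.5
```

Request:
jog_arm(motion=[0,0.2,0,0,1,0,0.4,0,0,1,0,0.4,0,0,1])

```text
clock: 9.25
eef_pos: [449.8, 64.7, 140.2]
orientation: [-179.9, 0.0, -175.0]
contact_force: [1.3, -6.2, 0.7]
width: 0.5
```

Request:
jog_arm(motion=[0,-0.8,0,0,1,0,-1.5,-3,0,1,0,-2.5,-6.5,0,1,-1,-5,-9,0,1,-3.5,-8,-9,0,1,-6,-11,-9,0,1,-8.5,-14,-9,0,1,-10.5,-17,-9,0,1,-11.5,-20,-9,0,1,-11.5,-21,-9,0,1])

```text
clock: 10.08
eef_pos: [583.3, -137.9, 229.4]
orientation: [-179.9, -0.1, -175.2]
contact_force: [-0.0, -0.8, 0.6]
width: 0.2
```

```bash
python3 - <<'E'
from h import *
f='w5.png';s=snap('wrist',f);print(wt(s['eef_pos']),s['eef_pos'],s['contact_force'])
rows([(36,-208)],230);rows([(36,-208)],142)
snap('top','top5.png')
E
```

```text
[  36.7 -205.5] [ 583.27508919 -137.88035999  229.3817067 ] [-0.04661628 -0.80185376  0.58459044]
[  36 -208] [-0.04 -0.2  -0.05]
[  36 -208] [-0.05 -0.18  8.75]
```

View pics/w5.png

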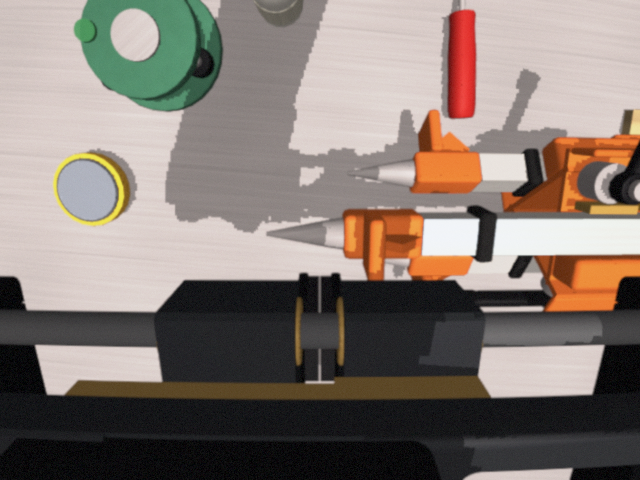

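```bash
python3 - <<'E'
from h import *
for uv in[(364,212),(368,280)]:
    p=atz('w5.png',uv,182);print(p,wt(p))
E
```

```text
[ 554.  -114.3  182. ] [   9.4 -179.6]
[ 595.8 -107.1  182. ] [  51.7 -175.8]
```

Request:
jog_arm(motion=[0,-0.2,3,0,1,0,-0.2,5.5,0,1,0,-0.2,7,0,1,0,-0.2,8,0,1,0,-0.2,8.7,0,1,0,-0.2,8.7,0,1])

```text
clock: 10.68
eef_pos: [582.2, -134.2, 142.4]
orientation: [179.9, -0.1, -174.9]
contact_force: [1.0, 0.3, 0.7]
width: 0.6
```

Request:
jog_arm(motion=[0,0.5,0,0,1,0,1.0,0,0,1,0,1.5,0,0,1,0,2.0,0,0,1,0,2.5,0,0,1,0,3.0,0,0,1,0,3.5,0,0,1,0,4.0,0,0,1,0,4.5,0,0,1,0,5.0,0,0,1])

```text
clock: 11.52
eef_pos: [578.5, -85.0, 143.4]
orientation: [-180.0, 0.0, -175.0]
contact_force: [1.6, -2.2, 3.6]
width: 0.7
```

Request:
jog_arm(motion=[0,0.3,0,0,1,0,0.6,0,0,1,0,0.9,0,0,1,0,1.2,0,0,1])

```text
clock: 11.85
eef_pos: [577.3, -73.4, 143.2]
orientation: [-180.0, 0.0, -175.0]
contact_force: [0.6, -2.8, 2.0]
width: 0.4
```

Request:
jog_arm(motion=[0,0.2,0,0,1,0,0.4,0,0,1,0,0.6,0,0,1,0,0.8,0,0,1])

```text
clock: 12.18
eef_pos: [576.5, -65.5, 143.2]
orientation: [180.0, -0.0, -175.0]
contact_force: [2.1, -2.9, 3.2]
width: 0.5
```

Request:
jog_arm(motion=[0,0.15,0,0,1,0,0.3,0,0,1])

```text
clock: 12.35
eef_pos: [576.3, -62.5, 143.2]
orientation: [180.0, -0.0, -175.0]
contact_force: [2.6, -3.1, 2.4]
width: 0.6
```

Request:
jog_arm(motion=[0,0.15,0,0,1,0,0.3,0,0,1])

```text
clock: 12.52
eef_pos: [576.0, -59.5, 143.2]
orientation: [180.0, -0.0, -175.0]
contact_force: [0.7, -2.4, 3.1]
width: 0.7
```

Request:
jog_arm(motion=[0,0.15,0,0,1,0,0.3,0,0,1])

```text
clock: 12.68
eef_pos: [575.9, -57.6, 143.3]
orientation: [-179.9, 0.0, -175.0]
contact_force: [3.4, -8.8, 0.6]
width: 0.2
```

Request:
jog_arm(motion=[0,0.1,0,0,1,0,0.2,0,0,1])

```text
clock: 12.85
eef_pos: [575.7, -57.5, 143.3]
orientation: [-179.8, 0.0, -175.1]
contact_force: [3.3, -14.0, 0.2]
width: 0.4
```

Request:
jog_arm(motion=[0,0.1,0,0,1,0,0.2,0,0,1])

```text
clock: 13.02
eef_pos: [575.7, -57.4, 143.4]
orientation: [-179.7, 0.1, -175.2]
contact_force: [5.8, -19.3, -0.6]
width: 0.9
```

Request:
jog_arm(motion=[0,-1,0,0,1,0,-2.5,0,0,1,0,-2.5,-3,0,1,0,-2.5,-6,0,1,0,-2.5,-9,0,1,3,-1,-9,0,1,6,2,-9,0,1,9,5,-9,0,1,11.5,8,-9,0,1,11.5,8,-9,0,1])

```text
clock: 13.85
eef_pos: [449.2, 22.7, 232.9]
orientation: [179.8, -0.1, -174.5]
contact_force: [1.3, 0.6, 0.5]
width: 0.3
```

```bash
python3 - <<'E'
from h import *
s=status.read_state();print(wt(s['eef_pos']),s['eef_pos'],s['contact_force'])
rows([fing(1.88,-1,9,hy=12)],230);rows([fing(1.88,-1,9,hy=12)],140)
E
```

```text
[-84.1 -34.7] [449.18551877  22.67624266 232.85606313] [1.2581994  0.57824853 0.48170813]
[-65.  54.] [-2.08  8.84  0.31]
[-65.  54.] [-2.1   8.81  9.31]
```

Request:
jog_arm(motion=[-0.4,3,0,0,1,-0.8,6,0,0,1,-1.4,9.1,0,0,1,-1.4,9.1,3,0,1,-1.4,9.1,5.5,0,1,-1.4,9.1,7.5,0,1,-1.4,9.1,8.7,0,1,-1.4,9.1,9.3,0,1,-1.4,9.1,9.3,0,1])

```text
clock: 14.6
eef_pos: [458.6, 108.9, 138.9]
orientation: [-180.0, -0.2, -174.9]
contact_force: [0.1, -0.1, 0.5]
width: 0.4
```

```bash
python3 - <<'E'
from h import *
s=status.read_state();print(wt(s['eef_pos']),s['eef_pos'],s['contact_force'])
rows([fing(q,-1,-1,hy=11) for q in np.arange(1.85,-.05,-.15)],140)
E
```

```text
[-67.8  50.5] [458.57983175 108.86243305 138.87548397] [ 0.07308776 -0.08305086  0.49010867]
[-69.  41.] [ 0.16 -0.91 -0.11]
[-75.  30.] [ 0.72 -2.09 -0.11]
[-78.  17.] [ 1.09 -3.33 -0.11]
[-80.   6.] [ 1.28 -4.39 -0.11]
[-81.  -5.] [ 1.33 -5.51 -0.11]
[-79. -16.] [ 1.21 -6.65 -0.11]
[-76. -27.] [ 0.91 -7.79 -0.11]
[-71. -39.] [ 0.42 -8.9  -0.11]
[-64. -49.] [-0.25 -9.94 -0.11]
[-56. -58.] [ -1.1  -10.89  -0.11]
[-46. -66.] [ -2.11 -11.7   -0.11]
[-34. -73.] [ -3.26 -12.34  -0.12]
[-21. -77.] [ -4.53 -12.79  -0.12]
```

Request:
jog_arm(motion=[0.2,-0.6,0,0,1,0.4,-1.3,0,0,1,0.7,-2.0,0,0,1,0.9,-2.7,0,0,1,1.1,-3.4,0,0,1,1.2,-4.0,0,0,1,1.3,-4.6,0,0,1,1.35,-5.2,0,0,1,1.3,-5.9,0,0,1,1.2,-6.6,0,0,1])

```text
clock: 15.43
eef_pos: [453.8, 41.6, 140.3]
orientation: [180.0, 0.0, -174.9]
contact_force: [-0.3, 2.4, 0.5]
width: 0.4
```

```bash
python3 - <<'E'
from h import *
s=status.read_state();print(wt(s['eef_pos']),s['eef_pos'],s['contact_force'])
rows([fing(q,-1,-1,hy=11) for q in np.arange(1.1,-.05,-.15)],140)
E
```

```text
[-78.  -16.2] [453.78414019  41.62129568 140.32358387] [-0.31338683  2.35894934  0.53028369]
[-79. -16.] [0.14 0.01 0.03]
[-76. -27.] [-0.16 -1.13  0.03]
[-71. -39.] [-0.65 -2.24  0.03]
[-64. -49.] [-1.32 -3.29  0.03]
[-56. -58.] [-2.17 -4.23  0.03]
[-46. -66.] [-3.18 -5.04  0.03]
[-34. -73.] [-4.34 -5.68  0.03]
[-21. -77.] [-5.61 -6.13  0.03]
```

Request:
jog_arm(motion=[0,-0.6,0,0,1,-0.15,-1.15,0,0,1,-0.4,-1.7,0,0,1,-0.65,-2.25,0,0,1,-1.0,-2.8,0,0,1,-1.35,-3.3,0,0,1,-1.8,-3.8,0,0,1,-2.2,-4.25,0,0,1,-2.7,-4.7,0,0,1,-3.2,-5.05,0,0,1])

```text
clock: 16.27
eef_pos: [488.6, -4.2, 139.5]
orientation: [179.9, -0.2, -174.9]
contact_force: [-8.3, 8.8, 0.6]
width: 0.6
```

```bash
python3 - <<'E'
from h import *
s=status.read_state();print(wt(s['eef_pos']),s['eef_pos'],s['contact_force'])
rows([fing(q,-1,-1,hy=11) for q in (.35,.2,.1,.05,0)],140)
E
```

```text
[-46.9 -64.7] [488.64417659  -4.20753212 139.45984364] [-8.33693411  8.77148472  0.64343794]
[-46. -66.] [-0.12 -0.17 -0.05]
[-34. -73.] [-1.27 -0.81 -0.06]
[-26. -76.] [-2.1  -1.13 -0.06]
[-21. -77.] [-2.54 -1.26 -0.07]
[-17. -78.] [-2.98 -1.36 -0.07]
```

Request:
jog_arm(motion=[-0.6,-0.4,0,0,1,-0.95,-0.65,0,0,1,-1.3,-0.85,0,0,1,-1.7,-1.0,0,0,1,-2.1,-1.15,0,0,1])

```text
clock: 16.68
eef_pos: [509.9, -14.4, 139.0]
orientation: [179.9, -0.3, -174.9]
contact_force: [-9.9, 6.1, 0.8]
width: 0.1
```

Request:
jog_arm(motion=[-0.2,-0.1,0,0,1,-0.45,-0.1,0,0,1])

```text
clock: 16.85
eef_pos: [514.6, -15.9, 139.1]
orientation: [180.0, -0.3, -174.9]
contact_force: [-11.0, 1.1, 3.0]
width: 0.4
```

Request:
jog_arm(motion=[-0.2,0,0,0,1,-0.4,0,0,0,1])

```text
clock: 17.02
eef_pos: [517.4, -15.9, 139.0]
orientation: [180.0, -0.5, -175.0]
contact_force: [-20.8, -0.1, 11.9]
width: 0.5
```

Request:
jog_arm(motion=[0.8,0,0,0,1,2,0,0,0,1,2,0,-3,0,1,2,0,-6,0,1,2,0,-9,0,1,-1,-3,-10,0,1,-3,-5,-11,0,1,-5,-7,-12,0,1,-5,-7,-12,0,1])

```text
clock: 17.77
eef_pos: [579.2, -85.5, 261.5]
orientation: [-179.8, 0.1, -175.2]
contact_force: [-0.5, -0.7, 0.2]
width: 0.7
```

```bash
python3 - <<'E'
from h import *
f='w6.png';s=snap('wrist',f);print(wt(s['eef_pos']),s['eef_pos'],s['contact_force'])
snap('side','side6.png')
print('pred pad q=0,.1,.3',proj(f,[tw(-80*np.sin(q),-80*np.cos(q),178) for q in(0,.1,.3)]).tolist(),'pivot',proj(f,tw(0,0,168)).tolist(),'tread home/10out',proj(f,[tw(36,-117,182),tw(36,-127,182)]).tolist(),'collar home',proj(f,[tw(36,-30,146)]).tolist())
img=cv2.imread('pics/'+f);h=cv2.cvtColor(img,cv2.COLOR_BGR2HSV)
k=black(f,(200,120,640,272),50);print('black',k)
m=((h[...,0]<15)&(h[...,1]>150)&(h[...,2]>70)).astype(np.uint8);m[272:]=0
n,_,st,ce=cv2.connectedComponentsWithStats(m);print([ (st[i].tolist(),ce[i].round(0).tolist()) for i in range(1,n) if st[i,4]>150])
E
```

```text
[  36.8 -152.9] [579.18868589 -85.48326483 261.51220236] [-0.46809179 -0.73292328  0.20220726]
pred pad q=0,.1,.3 [[429.6, 186.7], [431.1, 174.6], [437.7, 150.5]] pivot [[538.7, 185.7]] tread home/10out [[372.7, 240.1], [358.0, 240.1]] collar home [[478.9, 227.6]]
black [(array([469.1, 177. ]), np.int32(1998)), (array([479.3, 222. ]), np.int32(697)), (array([450.1, 254.1]), np.int32(215))]
[([388, 17, 25, 100, 2262], [400.0, 67.0]), ([348, 111, 63, 76, 3002], [377.0, 159.0]), ([462, 131, 149, 141, 9260], [548.0, 198.0]), ([443, 189, 60, 16, 634], [468.0, 196.0]), ([348, 202, 77, 70, 3777], [382.0, 234.0])]
```

```bash
python3 - <<'E'
from h import *
g=cv2.imread('pics/w6.png',0);m=(g<50);m[272:]=0;m[:,:200]=0
n,L,st,ce=cv2.connectedComponentsWithStats(m[:272].astype(np.uint8))
i=[i for i in range(1,n) if np.allclose(ce[i],(469.1,177),atol=1)][0]
print(st[i])
for u in range(420,545,10):
    v=np.where(L[:,u]==i)[0]; print(u,(v.min(),v.max()) if len(v) else None)
snap('top','top6.png')
def cen(f,lo,hi,box):
    h=cv2.cvtColor(cv2.imread('pics/'+f),cv2.COLOR_BGR2HSV);m=cv2.inRange(h,lo,hi)[box[1]:box[3],box[0]:box[2]];M=cv2.moments(m,True)
    return (round(M['m10']/M['m00']+box[0],1),round(M['m01']/M['m00']+box[1],1),M['m00'])
for n,lo,hi,box in[('trib',(45,80,20),(85,255,255),(340,180,430,260)),('prism',(20,120,60),(35,255,255),(290,165,350,220)),('driver',(0,180,90),(6,255,255),(315,335,400,380)),('oilcap',(0,180,60),(6,255,255),(390,215,420,245)),('tripod casting',(5,150,100),(15,255,255),(160,300,310,430))]:
    print(n,cen('side1.png',lo,hi,box),cen('side6.png',lo,hi,box))
E
```

```text
[ 411  146  134   50 1998]
420 (np.int64(169), np.int64(194))
430 (np.int64(169), np.int64(194))
440 (np.int64(171), np.int64(194))
450 (np.int64(171), np.int64(188))
460 (np.int64(146), np.int64(188))
470 (np.int64(170), np.int64(188))
480 (np.int64(170), np.int64(188))
490 (np.int64(171), np.int64(188))
500 (np.int64(171), np.int64(189))
510 (np.int64(171), np.int64(188))
520 (np.int64(169), np.int64(190))
530 (np.int64(166), np.int64(193))
540 (np.int64(168), np.int64(170))
trib (377.7, 217.2, 1366.0) (377.6, 219.6, 1559.0)
prism (316.3, 193.9, 162.0) (316.1, 194.2, 159.0)
driver (355.3, 355.5, 899.0) (355.3, 355.6, 904.0)
oilcap (405.6, 229.3, 83.0) (406.1, 228.3, 48.0)
tripod casting (238.6, 362.0, 7888.0) (239.7, 361.1, 8072.0)
```

```bash
python3 -c "
from bench import bot
print(bot.hand_in())"
```

```text
the job is handed in; nothing more can be done
None
```

I opened the clamp lever to its stop, pushed the leg home and swung the lever back to locked. Then I moved the arm clear and handed the job in. No verdict came back, and one early pass may count as a fault.

**Last checks**
- **Lever:** it lines up with its q = 0 prediction in the final wrist picture, and the closing push reached its stop at about 21 N.
- **Leg:** the collar sits at (479,222) against a predicted (479,228) for fully home. The push stopped hard at about 20 N.
- **Other things:** in the side view the tripod casting, prism, driver and oil cap stayed within about 1 px. The tribrach shifted 2.4 px, but its visible area also changed, so I put that down to shadow.
- **Forces and time:** the highest reading was about 24 N, and the clock was at 17.8 s when I last read it.

**What disagreed or failed**
- **Fingertip offset:** the fingertips appear to sit about 14 mm behind the reported TCP, not 14 mm ahead as the spec says. I worked this out from the side and wrist pictures.
- **First sweep missed:** because of that offset, my first attempt passed over the lever without touching it. I repeated it about 28 mm lower and it worked.
- **Possible fault:** if the grasp point is counted strictly from the reported TCP, that first sweep may have crossed the rule about taking the lever between the fingers. I had no way to check.
- **Last picture:** I reached the limit of 12 viewed pictures, so the final checks were done from pixel values only.

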